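# Third hand at the saw cradle: hold a glass tube against the length stop

## Task

Take the widest of the three glass pieces from the notched wooden rack, lay it in both V-rests of the clamping cradle, and slide it up until its end sits against the cork pad of the length stop. Then be my third hand while I strap it down: keep hold of the tube and press it against the pad with a steady push of about 10 newtons for at least three seconds, and finish like that, still holding and still pressing. It is glass, so do not ram it into the stop, and leave the other things where they are.

Things in the scene. Friction and masses are not known exactly. Their poses are not given: they have to be found in the camera images.
- tube_center (a point): centre of the tube to be held: clear glass, open at both ends, 26 mm outside diameter, 260 mm long, 2.5 mm wall, about 95 g; the point's x axis runs along the tube (both ends are alike; y and z turn as it rolls). It lies level in one of the rack's three notch pairs, its axis 52 mm above the bench; beside its middle 49 mm or more are free on either side, and 40 mm under its axis.
- rack: notched wooden tubing rack, fixed to the bench; origin at the centre of its underside. Base 200 x 200 x 12 mm; two upright boards 18 mm thick at x = -85 and +85 mm, each with three 90 degree V notches at y = -70, 0 and +70 mm (notch bottom 34 mm, board top 56 mm above the bench). Each glass piece lies across both boards, along the rack's x axis.
- cradle: blue clamping cradle of the cut-off saw, fixed to the bench; origin on the bench, z up, x along the tube line towards the length stop. Base plate x = -165 to +225 mm, 110 mm wide, 14 mm high. Two steel V-rests (90 degrees, 24 mm long in x, 45 mm wide and 66 mm high at the top) at x = -75 and +95 mm; between them 146 mm are free for the fingers, down to the base plate.
- seat (a point): point on the tube line of the cradle, 62 mm above the cradle's origin, with the cradle's axes: the axis of a 26 mm tube seated in both V-rests passes through it along x. Pressed down into the rests the tube rubs there, and the pad feels less of the push. Open straps (+y side, out to 90 mm) and swing bolts (-y) at the rests stay below 64 mm above the bench.
- stop_face (a point): middle of the face of the length stop's cork pad (40 x 40 mm; steel upright behind it, up to 84 mm), on the tube line 62 mm above the bench. The stop is locked on the cradle's rail at a setting that differs each time and hardly gives under the push. Its x axis points along the tube line, away from the tube: push in +x. When the tube touches the pad, its centre is 130 mm from this point.
- stop: the same length stop as a whole, with the same axes; its origin is on the bench straight below stop_face.
- tube: the same tube as tube_center, with the same origin and axes.
- narrow_tube_center (a point): centre of a narrower glass tube, 16 mm diameter, 250 mm long, lying in another notch pair of the rack; to be left there.
- rod_center (a point): centre of a solid glass rod, 10 mm diameter, 240 mm long, lying in the third notch pair of the rack; to be left there.
- graphite: flat dark graphite slab 60 x 140 x 12 mm lying on the bench, origin at the centre of its underside; to be left there.
- stopper: tapered cork stopper, 42 mm across and 36 mm high, standing on the bench, origin at the centre of its underside; to be left there.

How it is judged (in metres and radians):
On the way:
1. the tube lies in both V-rests and is pressed against the length stop with a steady push of about 10 N (5 to 16 N) for 2.5 s (y of tube_center in the frame of cradle between -0.003 and 0.003 m and z of tube_center in the frame of cradle between 0.059 and 0.065 m and angle between the x axis of tube_center and the x axis of cradle, either way round below 0.035 rad and contact force between tube and stop between 5 and 16 N and contact force between the fingers and tube above 1 N), for 2.5 s.
At the end, for the whole second after the job is handed in: The tube lies in both V-rests (its centre within 3 mm of the tube line sideways and in height, its axis within 2 degrees of it), at rest, still gripped by the fingers, and presses on the length stop with 5 to 16 N (all of step 1 and linear speed of tube below 0.01 m/s); the arm keeps its last pose, push and grip.
It fails at once if the tube is rammed into the length stop (over 40 N) (contact force between tube and stop above 40 N).
It fails at once if one of the other things is moved by more than 3 cm (distance of any of narrow_tube_center, rod_center, graphite, stopper from where it was at the start of the episode above 0.03 m).
It also fails if it takes over 54 s, if anything falls off the work surface, if the arm or the gripper's body presses on something with over 40 N, if the wrist force passes 120 N, or if a joint passes its speed limit or range.

## Robot

A 6-joint arm with a two-finger parallel gripper is mounted at the origin on the work surface. World frame = base frame: x ahead of the robot, y to its left, z up, the work surface at z = 0. Lengths are in m, angles in degrees, forces in N, time in s.
With the tool pointing down it reaches from about 0.3 to 0.75 m from the base axis. Payload 8.5 kg.
Tool frame: the origin (TCP) lies between the finger pads; the fingertips stand env.finger_overhang ahead of it and the grasp point (between the pads) lies 2 mm behind it (env.finger_overhang is the distance from the TCP to the fingertips, in m); z points along the fingers, y is the line along which they close (so a half turn about z gives the same grasp; the last joint's range is limited). The gripper opens to 85 mm and grips with 20 to 120 N. Pads are 22 mm wide; open, the fingers measure 114 mm over their backs; the gripper's body (76 mm by 85 mm) begins 54 mm behind the grasp point. The pads swing forward as they close: fully open they stand 13 mm farther back than shut.
Start: joints at [-87.049, 21.807, 74.336, -0, 83.858, -12.336], TCP at [0.145, -0.531, 0.248] pointing down, gripper open.
Joint ranges: [-178.18, 178.18], [-50.72, 133.34], [12.68, 142.11], [-81.47, 261.47], [9.98, 163.14], [-165.26, 165.26]. Speed limits (degrees/s): [136.94, 136.94, 180, 180, 180, 180].

## Interface

Orientations are given as a 3x3 rotation matrix whose columns are the frame's x, y, z axes.
In Python, from rig import env gives the robot as it stands. The module is installed in compiled form; this text tells all that it offers.
- The arm moves only by the tool jog_arm, never from a script. Its arguments are lists of equal length, an entry for each row: "hand": the finger opening in m, from 0 to 0.0854; "travel": the shift along the world's x, y, z in m, a list of three; "yaw": the turn about the world's z in rad. A call has exactly 5 rows; each row shifts and turns the commanded pose from where the row before left it; what a row does not reach is not made up. A row lasts 1/8 s, in which the tool goes at most 62.5 mm and 10.7 degrees, less where a joint would pass 70% of its speed; a pose out of reach is approached as far as the arm can. A call is refused whole if a number of a shift passes 0.0625 or a number of a turn 0.188, either way. A call with a gripper value outside its range is refused whole. The fingers move at their own pace and stop on an object; "grip_force" is the grip in N (left out, the last holds). Time passes only in rows, so rows that do not move let the fingers close, or fill a call up. It gives the time, the measured TCP pose, the force, the opening and the grip force at its end, in the units of the state.
- env.observe(): the state, without advancing time (a new reading comes with each control period).
- env.get_image(name): name is "scene" or "top" or "wrist"; returns the picture (480x640x3 uint8, red, green, blue); there is no depth.
- env.calibration(name): a dict with "fx", "fy", "cx", "cy" (pixels), "position" and "rotation" of the camera in the world; the wrist camera has in their place "hand_eye" (4x4, takes a point from camera to tool coordinates, whose origin is the TCP and whose axes are the flange's). Camera axes: x right, y down, z forward; pixel columns grow to the right and rows downward; lengths in m; the calibration is good to about 2 mm. A picture is of the moment at which its call begins: read the wrist's pose just before it. calibration takes no time and is no camera call.
- env.close_job(): hands the job in; it is judged then, once.
The state is a dict: "time_s": time; "q": joint angles; "qvel": joint speeds; "joint_efforts": joint torques, N m; "position": TCP position; "tool_rot": TCP orientation; "ft_force": force on the tool from outside, world axes, zero at the start; "wrist_torque": the same for the moment, N m; "grip_width": finger opening in m; "gripper_force": force on a finger pad.
Only numpy, scipy, OpenCV 4.12 (cv2) and the standard library are available. Lean on these libraries where they do the work, as an engineer would, in place of code of your own. Each camera call takes 0.05 s, during which the arm holds its last target. There are 200 camera calls.

## Working session

There is one attempt and no reset: what is moved stays moved. The work goes in short steps, Python scripts to look and compute and a tool call to move; the robot and the scene stay as the last step left them, time stands still between calls to the robot, and variables do not carry over. Pictures are saved under pics/ and viewed, at most 10 in all, crops included, and the job is handed in when it is done.

Besides the shell and the picture viewer there is one more tool, called after "Request:" as name(argument=value, ...), one argument or row to a line, values as JSON. jog_arm: Moves the arm, as the interface text tells. Its arguments: {"type":"object","properties":{"hand":{"type":"array"},"travel":{"type":"array"},"yaw":{"type":"array"},"grip_force":{"type":"number"}},"required":["hand","travel","yaw"]}

```bash
mkdir -p pics; python3 - <<'E'
from rig import env
import cv2,numpy as np
np.set_printoptions(precision=4,suppress=True)
for n in ["scene","top"]:
    cv2.imwrite(f"pics/{n}0.png",env.get_image(n)[:,:,::-1])
    print(n,env.calibration(n))
print(env.calibration("wrist"),env.finger_overhang)
print(env.observe())
E
```

```text
scene {'fx': 454.7637157346619, 'fy': 454.7637157346619, 'cx': 319.6618104742077, 'cy': 227.54494462163004, 'position': array([1.1395, 0.2824, 0.5615]), 'rotation': array([[-0.4657,  0.5641, -0.6819],
       [ 0.8847,  0.3161, -0.3427],
       [ 0.0223, -0.7628, -0.6462]])}
top {'fx': 488.1147838194628, 'fy': 488.1147838194628, 'cx': 317.24199859730845, 'cy': 240.80371013043438, 'position': array([0.4871, 0.0167, 1.1424]), 'rotation': array([[ 0.0247, -0.9958,  0.0881],
       [-0.9995, -0.0261, -0.015 ],
       [ 0.0172, -0.0877, -0.996 ]])}
{'fx': 374.08603488875553, 'fy': 374.08603488875553, 'cx': 320.0890122638903, 'cy': 239.44434776753053, 'hand_eye': array([[ 0.0002, -0.9639, -0.2662,  0.0669],
       [ 1.    ,  0.    ,  0.0008, -0.0007],
       [-0.0007, -0.2662,  0.9639, -0.1266],
       [ 0.    ,  0.    ,  0.    ,  1.    ]])} 0.017
{'time_s': 0.1, 'q': array([-87.0493,  21.8374,  74.3776,  -0.0027,  83.8594, -12.3352]), 'qvel': array([ 0.0255, -0.0171, -0.2324, -0.0059, -0.0117, -0.0633]), 'joint_efforts': array([  0.0029, -44.922 , -23.1658,  -0.0002,   0.0037,  -0.    ]), 'position': array([ 0.145 , -0.5303,  0.2478]), 'tool_rot': array([[ 0.9646,  0.2636, -0.0001],
       [ 0.2636, -0.9646,  0.0013],
       [ 0.0002, -0.0013, -1.    ]]), 'ft_force': array([-0.4405,  0.9458, -0.0395]), 'wrist_torque': array([ 0.0183, -0.0076, -0.0151]), 'gripper_force': 0.0, 'grip_width': 0.08523105785834303}
```

View pics/top0.png

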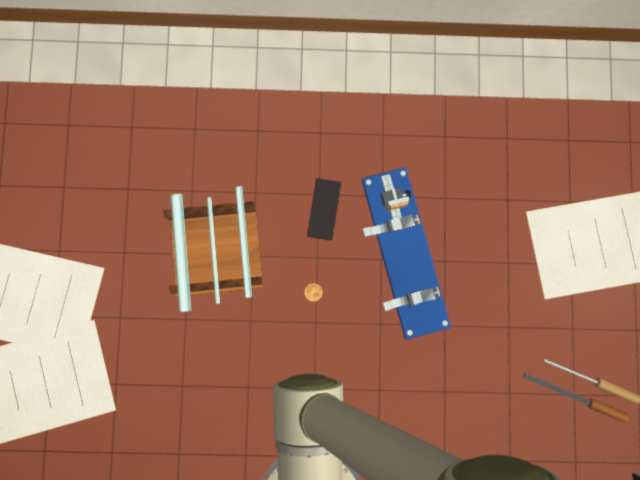

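View pics/scene0.png

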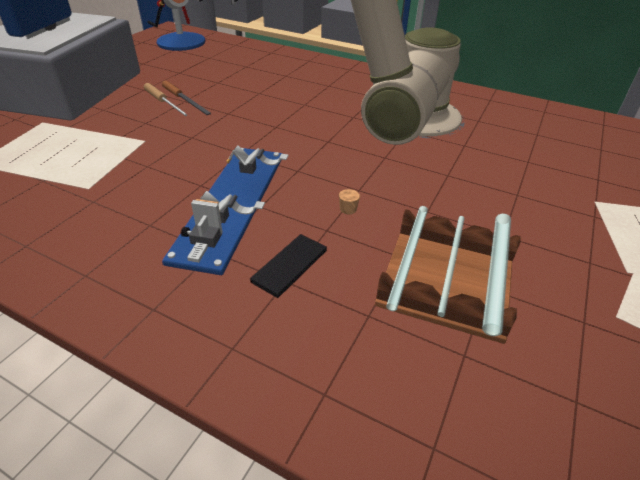

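The top view shows the wide tube at the left of the rack, running from (177,195) to (185,310). The cradle is on the right with its stop near (397,200) and rests near (403,224) and (418,298). I'll enlarge these areas for precise points.

```bash
python3 - <<'E'
import cv2,numpy as np
im=cv2.imread("pics/top0.png")
a=cv2.resize(im[160:345,355:460],None,fx=4,fy=3.2,interpolation=cv2.INTER_CUBIC)
b=cv2.resize(im[160:345,160:265],None,fx=3.6,fy=3.2,interpolation=cv2.INTER_CUBIC)
cv2.imwrite("pics/crop1.png",np.hstack([a,b])[:, :800])
E
```

```text
(no output)
```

View pics/crop1.png

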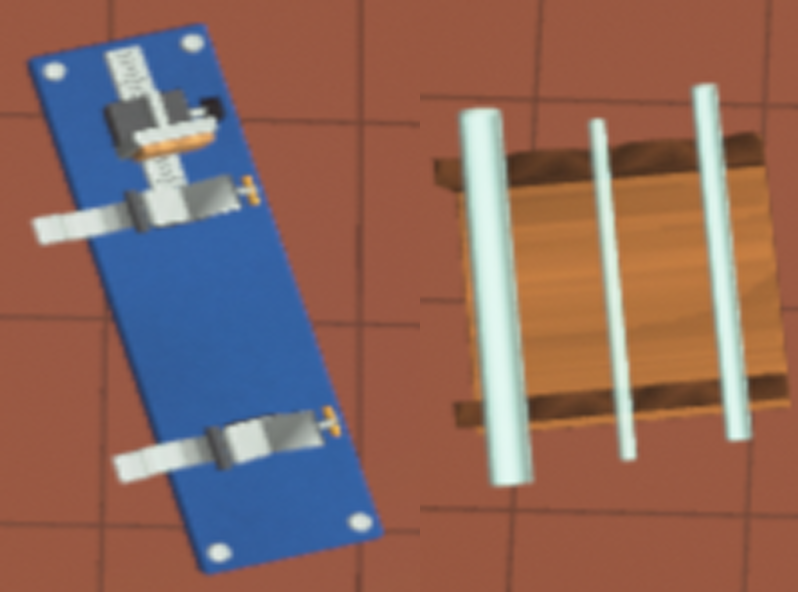

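```bash
cat > h.py <<'E'
import numpy as np
def ray(cal,u,v,z):
    d=cal["rotation"]@np.array([(u-cal["cx"])/cal["fx"],(v-cal["cy"])/cal["fy"],1])
    p=np.array(cal["position"]); return p+d*(z-p[2])/d[2]
E
python3 - <<'E'
from rig import env
from h import *
np.set_printoptions(precision=4,suppress=True)
c=env.calibration("top")
A=lambda u,v:(355+u/4,160+v/3.2)
B=lambda u,v:(160+(u-420)/3.6,160+v/3.2)
e1,e2=[ray(c,*B(*p),.055) for p in [(481,110),(512,485)]]
print("tube",e1,e2,(e1+e2)/2,np.linalg.norm(e1-e2),np.degrees(np.arctan2(*(e1-e2)[1::-1])))
k=[ray(c,*A(*p),.014) for p in [(33,61),(206,26),(383,533),(210,572)]]
f=(k[0]+k[1])/2;b=(k[2]+k[3])/2
x=(f-b)/np.linalg.norm(f-b);print(k,np.linalg.norm(f-b),np.linalg.norm(k[0]-k[1]))
o=b+x*.165;print("cradle",o,x,np.degrees(np.arctan2(x[1],x[0])))
l=[ray(c,*A(*p),.014) for p in [(54,71),(193,43),(361,522),(219,553)]]
m=((l[0]+l[1])-(l[2]+l[3]));print("bolts",np.degrees(np.arctan2(m[1],m[0])),sum(l)/4, "vs plate mid",(f+b)/2)
y=np.array([-x[1],x[0],0])
for n,p,z in [("rest1 V",(168,205),.05),("rest2",(248,442),.05),("cork up L",(137,155),.08),("cork up R",(214,140),.08)]:
    q=ray(c,*A(*p),z)-o;print(n,q@x,q@y)
E
```

```text
tube [0.6797 0.3178 0.055 ] [0.4197 0.2859 0.055 ] [0.5497 0.3019 0.055 ] 0.2619524438637831 6.977185306680861
[array([ 0.7355, -0.1048,  0.014 ]), array([ 0.7646, -0.2065,  0.014 ]), array([ 0.3974, -0.3116,  0.014 ]), array([ 0.3675, -0.2123,  0.014 ])] 0.3826467098601507 0.10583574310361787
cradle [ 0.541  -0.2161  0.014 ] [0.9606 0.2778 0.    ] 16.12713792763788
bolts 16.07688070947449 [ 0.5665 -0.2081  0.014 ] vs plate mid [ 0.5663 -0.2088  0.014 ]
rest1 V 0.09248279411875614 0.011905975968362499
rest2 -0.07916572413415233 0.013161508205645761
cork up L 0.12802258269153904 0.02542268184108422
cork up R 0.1273844909843937 -0.01859622592133576
```

Request:
jog_arm(
  hand=[0.085,0.085,0.085,0.085,0.085],
  travel=[
    [0.04,0.045,0],
    [0.04,0.045,0],
    [0.035,0.05,0],
    [0.03,0.053,0],
    [0.03,0.053,0],
  ],
  yaw=[-0.03,-0.03,-0.03,-0.03,-0.025],
)

```text
time_s: 0.72
position: [0.3206, -0.2826, 0.2481]
tool_rot: [[0.993, 0.12, -0.0], [0.12, -0.993, 0.0], [-0.0, -0.0, -1.0]]
ft_force: [-0.2, 0.1, -0.4]
grip_width: 0.0853
gripper_force: 0.0
```

Request:
jog_arm(
  hand=[0.085,0.085,0.085,0.085,0.085],
  travel=[
    [0.03,0.053,0],
    [0.03,0.053,0],
    [0.03,0.053,0],
    [0.03,0.053,0],
    [0.03,0.053,0],
  ],
  yaw=[0,0,0,0,0],
)

```text
time_s: 1.35
position: [0.4706, -0.0175, 0.2482]
tool_rot: [[0.993, 0.122, -0.0], [0.122, -0.993, -0.0], [-0.0, 0.0, -1.0]]
ft_force: [0.7, -0.8, 0.1]
grip_width: 0.0852
gripper_force: 0.0
```

Request:
jog_arm(
  hand=[0.085,0.085,0.085,0.085,0.085],
  travel=[
    [0.02,0.055,0],
    [0.02,0.055,0],
    [0.02,0.055,0],
    [0.02,0.055,0],
    [0,0.055,0],
  ],
  yaw=[0,0,0,0,0],
)

```text
time_s: 1.98
position: [0.5506, 0.2573, 0.2474]
tool_rot: [[0.993, 0.121, -0.001], [0.121, -0.993, -0.0], [-0.001, 0.0, -1.0]]
ft_force: [-0.4, -1.3, -0.3]
grip_width: 0.0851
gripper_force: 0.0
```

Request:
jog_arm(
  hand=[0.085,0.085,0.085,0.085,0.085],
  travel=[
    [0,0.045,0],
    [0,0,0],
    [0,0,0],
    [0,0,0],
    [0,0,0],
  ],
  yaw=[0,0,0,0,0],
)

```text
time_s: 2.6
position: [0.5502, 0.2995, 0.2485]
tool_rot: [[0.993, 0.12, 0.0], [0.12, -0.993, -0.0], [0.0, 0.0, -1.0]]
ft_force: [-0.4, 0.0, -0.3]
grip_width: 0.0853
gripper_force: 0.0
```

```bash
python3 - <<'E'
from rig import env
import cv2
o=env.observe();print(o["time_s"],o["position"],o["tool_rot"].tolist(),o["ft_force"],o["q"])
cv2.imwrite("pics/w1.png",env.get_image("wrist")[:,:,::-1])
E
```

```text
2.6 [0.55023184 0.29953326 0.24850843] [[0.9927575150812, 0.12013535530863022, 0.0001124929785515273], [0.12013535961286644, -0.992757520408514, -3.229591860897146e-05], [0.00010779836879305225, 4.5576400337723074e-05, -0.9999999931511516]] [-0.36360523  0.02615933 -0.29197889] [ 1.77540803e+01  2.96815615e+01  6.10907667e+01 -3.72803674e-03
  8.92220977e+01  1.00854216e+02]
```

View pics/w1.png

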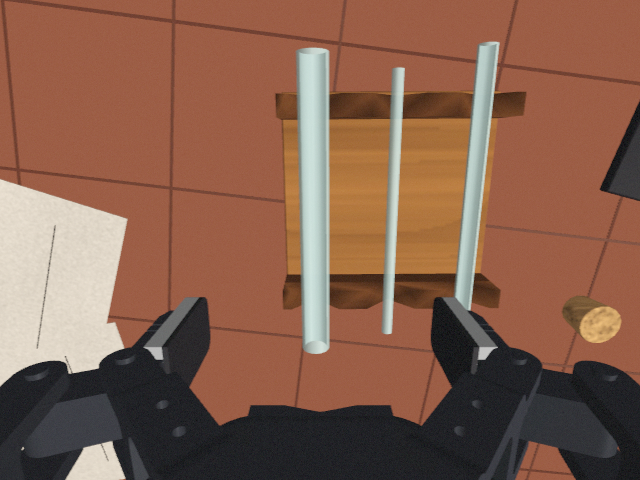

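The wrist view shows the wide tube running from (313,52) to (316,347), close to the middle between the fingers. The rod is to its right and the narrow tube is furthest right.

```bash
cat >> h.py <<'E'
def wcal(env,o):
    c=dict(env.calibration("wrist"));T=np.eye(4);T[:3,:3]=o["tool_rot"];T[:3,3]=o["position"]
    M=T@c["hand_eye"];c["rotation"]=M[:3,:3];c["position"]=M[:3,3];return c
E
python3 - <<'E'
from rig import env
from h import *
o=env.observe();c=wcal(env,o)
a,b=ray(c,313.5,52,.055),ray(c,316,349,.052)
# line picks mid-tube
p,q=ray(c,313.8,90,.052),ray(c,315.7,300,.052)
d=a-b;print(a,b,(a+b)/2,np.linalg.norm(d),np.degrees(np.arctan2(d[1],d[0])),np.degrees(np.arctan2(*(p-q)[1::-1])),(p+q)/2)
E
```

```text
[0.67869083 0.32088953 0.055     ] [0.41753101 0.287998   0.052     ] [0.54811092 0.30444377 0.0535    ] 0.2632400099879747 7.178268331026805 7.225437769693441 [0.5602692 0.3059536 0.052    ]
```

Request:
jog_arm(
  hand=[0.07,0.07,0.07,0.07,0.07],
  travel=[
    [-0.001,0.004,-0.03],
    [0,0,-0.035],
    [0,0,-0.035],
    [0,0,-0.03],
    [0,0,-0.02],
  ],
  yaw=[0.004,0,0,0,0],
)

```text
time_s: 3.28
position: [0.5488, 0.3039, 0.097]
tool_rot: [[0.992, 0.125, -0.001], [0.125, -0.992, -0.0], [-0.001, 0.0, -1.0]]
ft_force: [0.1, -0.3, -0.2]
grip_width: 0.0701
gripper_force: 0.0
```

Request:
jog_arm(
  hand=[0.07,0.07,0.07,0.07,0.07],
  travel=[
    [0,0,-0.02],
    [0,0,-0.015],
    [0,0,-0.01],
    [0,0,-0.005],
    [0,0,0],
  ],
  yaw=[0,0,0,0,0],
)

```text
time_s: 3.9
position: [0.5491, 0.3045, 0.0484]
tool_rot: [[0.992, 0.125, 0.0], [0.125, -0.992, 0.0], [0.0, -0.0, -1.0]]
ft_force: [0.2, -0.2, -0.0]
grip_width: 0.0698
gripper_force: 0.0
```

Request:
jog_arm(
  hand=[0.02,0.02,0.02,0.02,0.02],
  travel=[
    [0,0,0],
    [0,0,0],
    [0,0,0],
    [0,0,0],
    [0,0,0],
  ],
  yaw=[0,0,0,0,0],
  grip_force=30,
)

```text
time_s: 4.53
position: [0.5491, 0.3048, 0.0488]
tool_rot: [[0.992, 0.126, 0.001], [0.126, -0.992, 0.001], [0.001, -0.001, -1.0]]
ft_force: [-0.9, 2.8, 4.1]
grip_width: 0.0253
gripper_force: 29.5
```

Request:
jog_arm(
  hand=[0.02,0.02,0.02,0.02,0.02],
  travel=[
    [0,0,0],
    [0,0,0],
    [0,0,0],
    [0,0,0],
    [0,0,0],
  ],
  yaw=[0,0,0,0,0],
)

```text
time_s: 5.15
position: [0.5491, 0.3048, 0.0488]
tool_rot: [[0.992, 0.126, 0.001], [0.126, -0.992, 0.001], [0.001, -0.001, -1.0]]
ft_force: [-2.0, 3.2, 6.1]
grip_width: 0.0249
gripper_force: 29.5
```

Request:
jog_arm(
  hand=[0.02,0.02,0.02,0.02,0.02],
  travel=[
    [0,0,0.01],
    [0,0,0.025],
    [0,0,0.035],
    [0,0,0.035],
    [0,0,0.025],
  ],
  yaw=[0,0,0,0,0],
  grip_force=40,
)

```text
time_s: 5.78
position: [0.5491, 0.3041, 0.1801]
tool_rot: [[0.992, 0.125, 0.001], [0.125, -0.992, -0.0], [0.001, 0.0, -1.0]]
ft_force: [0.5, 0.1, -1.8]
grip_width: 0.0247
gripper_force: 39.3
```

Request:
jog_arm(
  hand=[0.02,0.02,0.02,0.02,0.02],
  travel=[
    [0,-0.025,0],
    [-0.003,-0.045,0],
    [-0.003,-0.05,0],
    [-0.003,-0.05,0],
    [-0.003,-0.05,0],
  ],
  yaw=[0.015,0.015,0.015,0.015,0.015],
)

```text
time_s: 6.4
position: [0.5365, 0.0826, 0.1785]
tool_rot: [[0.98, 0.2, -0.0], [0.2, -0.98, -0.001], [-0.0, 0.001, -1.0]]
ft_force: [0.5, 0.3, -0.9]
grip_width: 0.0248
gripper_force: 39.4
```

Request:
jog_arm(
  hand=[0.02,0.02,0.02,0.02,0.02],
  travel=[
    [-0.003,-0.05,0],
    [-0.003,-0.05,0],
    [-0.003,-0.05,0],
    [-0.003,-0.05,0],
    [-0.003,-0.045,0],
  ],
  yaw=[0.015,0.015,0.015,0.015,0.015],
)

```text
time_s: 7.02
position: [0.5214, -0.1625, 0.1785]
tool_rot: [[0.962, 0.272, -0.001], [0.272, -0.962, -0.0], [-0.001, 0.0, -1.0]]
ft_force: [1.1, -0.3, -1.2]
grip_width: 0.0247
gripper_force: 39.4
```

Request:
jog_arm(
  hand=[0.02,0.02,0.02,0.02,0.02],
  travel=[
    [0,-0.04,0],
    [0,-0.02,0],
    [0,0,0],
    [0,0,0],
    [0,0,0],
  ],
  yaw=[0.005,0,0,0,0],
)

```text
time_s: 7.65
position: [0.5221, -0.2194, 0.1785]
tool_rot: [[0.96, 0.278, -0.0], [0.278, -0.96, 0.0], [-0.0, -0.0, -1.0]]
ft_force: [-1.0, 0.4, -0.7]
grip_width: 0.0249
gripper_force: 39.4
```

```bash
python3 - <<'E'
from rig import env
import cv2
o=env.observe();print(o["time_s"],o["position"],o["tool_rot"].tolist(),o["ft_force"])
cv2.imwrite("pics/w2.png",env.get_image("wrist")[:,:,::-1])
E
```

```text
7.65 [ 0.52209106 -0.21938285  0.17846333] [[0.9604448815183999, 0.27847014623047295, -8.499109175617204e-05], [0.2784701566833017, -0.9604448691401188, 0.000158679543165406], [-3.744174241073015e-05, -0.00017607043767293567, -0.9999999837986581]] [-0.97821789  0.38602954 -0.68429371]
```

View pics/w2.png

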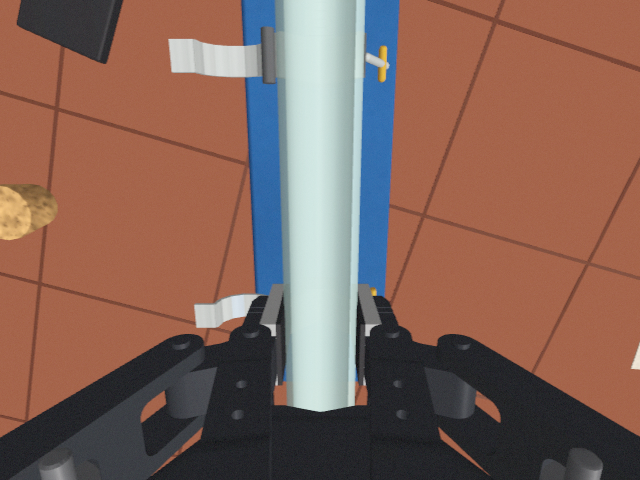

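The wrist view shows the tube held over the plate, along its length. The plate's left edge runs (244,0)-(256,260) and its right edge (399,0)-(387,220). Next I'll measure the plate's centreline.

```bash
python3 - <<'E'
from rig import env
from h import *
import cv2
o=env.observe();c=wcal(env,o)
im=cv2.imread("pics/w2.png").astype(int);m=(im[:,:,0]>im[:,:,2]+40)&(im[:,:,0]>80)
L=[];R=[]
for v in list(range(2,22))+list(range(95,240)):
    u=np.where(m[v,200:440])[0]+200; L.append(ray(c,u[0]-.5,v,.014));R.append(ray(c,u[-1]+.5,v,.014))
x=o["tool_rot"][:,0];y=np.array([-x[1],x[0],0])
for n,P in [("L",L),("R",R)]:
    P=np.array(P)-o["position"]; k=np.polyfit(P@x,P@y,1);print(n,k,"rad",np.std(P@y-np.polyval(k,P@x)))
# tube in view: edges by rows of light glass
q=lambda u,v,z:(ray(c,u,v,z)-o["position"])
for u,v in [(319.5,10),(320.5,240)]: d=q(u,v,.1817);print("tube",d@x,d@y)
for n,u,v,z in [("rest1 lip ",268,55,.066),("bolt",383,64,.06)]: d=q(u,v,z);print(n,d@x,d@y)
E
```

```text
L [-0.00020161  0.0548217 ] rad 0.0002202788909148497
R [-0.00061746 -0.05344087] rad 0.00022320470909799128
tube 0.10245637662912022 0.0008224383825737256
tube 0.03266190874263199 0.0004925716622456404
rest1 lip  0.11251651419129079 0.030961916021567722
bolt 0.10874327540698472 -0.03727065112634527
```

Request:
jog_arm(
  hand=[0.02,0.02,0.02,0.02,0.02],
  travel=[
    [0,0,-0.025],
    [0,0,-0.03],
    [0,0,-0.025],
    [0,0,-0.02],
    [0,0,-0.01],
  ],
  yaw=[0,0,0,0,0],
)

```text
time_s: 8.32
position: [0.5219, -0.2199, 0.0675]
tool_rot: [[0.961, 0.278, -0.001], [0.278, -0.961, 0.001], [-0.001, -0.001, -1.0]]
ft_force: [0.7, 0.5, -2.1]
grip_width: 0.0248
gripper_force: 39.4
```

Request:
jog_arm(
  hand=[0.02,0.02,0.02,0.02,0.02],
  travel=[
    [0,0,-0.003],
    [0,0,-0.002],
    [0,0,-0.001],
    [0,0,0],
    [0,0,0],
  ],
  yaw=[0,0,0,0,0],
)

```text
time_s: 8.95
position: [0.5221, -0.2206, 0.0626]
tool_rot: [[0.961, 0.277, 0.0], [0.277, -0.961, -0.0], [0.0, 0.0, -1.0]]
ft_force: [0.1, -0.5, -0.7]
grip_width: 0.025
gripper_force: 39.4
```

Request:
jog_arm(
  hand=[0.02,0.02,0.02,0.02,0.02],
  travel=[
    [0,0,-0.001],
    [0,0,-0.001],
    [0,0,0],
    [0,0,0],
    [0,0,0],
  ],
  yaw=[0,0,0,0,0],
)

```text
time_s: 9.57
position: [0.522, -0.2205, 0.0603]
tool_rot: [[0.961, 0.277, 0.0], [0.277, -0.961, -0.0], [0.0, 0.0, -1.0]]
ft_force: [-0.3, 0.1, -1.3]
grip_width: 0.0247
gripper_force: 39.4
```

Request:
jog_arm(
  hand=[0.02,0.02,0.02,0.02,0.02],
  travel=[
    [0,0,-0.001],
    [0,0,0],
    [0,0,0],
    [0,0,0],
    [0,0,0],
  ],
  yaw=[0,0,0,0,0],
)

```text
time_s: 10.2
position: [0.5221, -0.2204, 0.0597]
tool_rot: [[0.961, 0.277, 0.0], [0.277, -0.961, 0.0], [0.0, 0.0, -1.0]]
ft_force: [-2.6, 1.7, 6.2]
grip_width: 0.0248
gripper_force: 40.0
```

Request:
jog_arm(
  hand=[0.02,0.02,0.02,0.02,0.02],
  travel=[
    [-0.0002,0.0007,0],
    [0,0,-0.0005],
    [0,0,0],
    [0,0,0],
    [0,0,0],
  ],
  yaw=[0,0,0,0,0],
)

```text
time_s: 10.82
position: [0.5218, -0.2197, 0.059]
tool_rot: [[0.961, 0.277, 0.0], [0.277, -0.961, 0.0], [0.0, -0.0, -1.0]]
ft_force: [-0.8, 1.8, 5.3]
grip_width: 0.025
gripper_force: 40.1
```

Request:
jog_arm(
  hand=[0.02,0.02,0.02,0.02,0.02],
  travel=[
    [-0.0002,0.0007,0],
    [0,0,-0.0003],
    [0,0,0],
    [0,0,0],
    [0,0,0],
  ],
  yaw=[0,0,0,0,0],
)

```text
time_s: 11.45
position: [0.5216, -0.2191, 0.0585]
tool_rot: [[0.961, 0.277, -0.0], [0.277, -0.961, 0.0], [-0.0, -0.0, -1.0]]
ft_force: [-0.2, 0.7, 1.5]
grip_width: 0.0247
gripper_force: 39.7
```

Request:
jog_arm(
  hand=[0.02,0.02,0.02,0.02,0.02],
  travel=[
    [0,0,-0.0005],
    [0,0,0],
    [0,0,0],
    [0,0,0],
    [0,0,0],
  ],
  yaw=[0,0,0,0,0],
)

```text
time_s: 12.08
position: [0.5216, -0.2191, 0.0584]
tool_rot: [[0.961, 0.277, 0.0], [0.277, -0.961, -0.0], [0.0, 0.0, -1.0]]
ft_force: [-2.0, 1.4, 5.5]
grip_width: 0.025
gripper_force: 40.1
```

Request:
jog_arm(
  hand=[0.02,0.02,0.02,0.02,0.02],
  travel=[
    [-0.0001,0.0003,0.0003],
    [0.0019,0.00055,0],
    [0.0019,0.00055,0],
    [0.0019,0.00055,0],
    [0.0019,0.00055,0],
  ],
  yaw=[0,0,0,0,0],
)

```text
time_s: 12.7
position: [0.5293, -0.2169, 0.0584]
tool_rot: [[0.961, 0.277, 0.0], [0.277, -0.961, -0.001], [0.0, 0.001, -1.0]]
ft_force: [-2.8, -2.8, 3.9]
grip_width: 0.0249
gripper_force: 39.8
```

Request:
jog_arm(
  hand=[0.02,0.02,0.02,0.02,0.02],
  travel=[
    [0.001,0.0003,0],
    [0.001,0.0003,0],
    [0.0005,0.00014,0],
    [0,0,0],
    [0,0,0],
  ],
  yaw=[0,0,0,0,0],
)

```text
time_s: 13.32
position: [0.5318, -0.2161, 0.0584]
tool_rot: [[0.961, 0.277, 0.001], [0.277, -0.961, -0.0], [0.0, 0.001, -1.0]]
ft_force: [-1.6, -5.4, 3.8]
grip_width: 0.0251
gripper_force: 39.9
```

Request:
jog_arm(
  hand=[0.02,0.02,0.02,0.02,0.02],
  travel=[
    [0.0011,-0.0001,0],
    [0.0007,0.0,0],
    [0.0005,0.0001,0],
    [0,0,0],
    [0,0,0],
  ],
  yaw=[0,0,0,0,0],
)

```text
time_s: 13.95
position: [0.5336, -0.2156, 0.0584]
tool_rot: [[0.961, 0.277, -0.001], [0.277, -0.961, 0.001], [-0.001, -0.001, -1.0]]
ft_force: [-3.4, -2.1, 5.4]
grip_width: 0.0247
gripper_force: 40.0
```

Request:
jog_arm(
  hand=[0.02,0.02,0.02,0.02,0.02],
  travel=[
    [0.0007,0.0001,0.0003],
    [0.0007,0.0002,0],
    [0.0007,0.0002,0],
    [0,0,0],
    [0,0,0],
  ],
  yaw=[0,0,0,0,0],
)

```text
time_s: 14.58
position: [0.5359, -0.215, 0.0584]
tool_rot: [[0.961, 0.277, -0.0], [0.277, -0.961, 0.001], [-0.0, -0.001, -1.0]]
ft_force: [-1.4, 1.5, 2.4]
grip_width: 0.025
gripper_force: 39.7
```

Request:
jog_arm(
  hand=[0.02,0.02,0.02,0.02,0.02],
  travel=[
    [0.0005,0.0001,0],
    [0.0005,0.0001,0],
    [0,0,0],
    [0,0,0],
    [0,0,0],
  ],
  yaw=[0,0,0,0,0],
)

```text
time_s: 15.2
position: [0.5369, -0.2148, 0.0585]
tool_rot: [[0.961, 0.277, -0.001], [0.277, -0.961, 0.001], [-0.0, -0.001, -1.0]]
ft_force: [-2.7, 4.5, 1.7]
grip_width: 0.0253
gripper_force: 39.8
```

Request:
jog_arm(
  hand=[0.02,0.02,0.02,0.02,0.02],
  travel=[
    [0.0004,0.0005,0],
    [0.0005,0.00015,0],
    [0.0005,0.00015,0],
    [0,0,0],
    [0,0,0],
  ],
  yaw=[0,0,0,0,0],
)

```text
time_s: 15.82
position: [0.5383, -0.2146, 0.0587]
tool_rot: [[0.961, 0.277, -0.0], [0.277, -0.961, -0.0], [-0.0, 0.0, -1.0]]
ft_force: [-4.8, 0.5, 3.7]
grip_width: 0.0247
gripper_force: 39.7
```

Request:
jog_arm(
  hand=[0.02,0.02,0.02,0.02,0.02],
  travel=[
    [0.0005,0.00015,0],
    [0.0005,0.00015,0],
    [0,0,0],
    [0,0,0],
    [0,0,0],
  ],
  yaw=[0,0,0,0,0],
)

```text
time_s: 16.45
position: [0.5383, -0.2145, 0.0586]
tool_rot: [[0.961, 0.277, -0.003], [0.277, -0.961, -0.0], [-0.003, -0.0, -1.0]]
ft_force: [-10.1, -1.9, 4.7]
grip_width: 0.025
gripper_force: 40.0
```

Request:
jog_arm(
  hand=[0.02,0.02,0.02,0.02,0.02],
  travel=[
    [0.0003,0.0001,0],
    [0,0,0],
    [0,0,0],
    [0,0,0],
    [0,0,0],
  ],
  yaw=[0,0,0,0,0],
)

```text
time_s: 17.08
position: [0.5383, -0.2144, 0.0585]
tool_rot: [[0.961, 0.277, -0.003], [0.277, -0.961, -0.0], [-0.003, -0.001, -1.0]]
ft_force: [-12.2, -1.9, 6.0]
grip_width: 0.0253
gripper_force: 40.0
```

Request:
jog_arm(
  hand=[0.02,0.02,0.02,0.02,0.02],
  travel=[
    [0,0,0],
    [0,0,0],
    [0,0,0],
    [0,0,0],
    [0,0,0],
  ],
  yaw=[0,0,0,0,0],
)

```text
time_s: 17.7
position: [0.5383, -0.2145, 0.0585]
tool_rot: [[0.961, 0.277, -0.003], [0.277, -0.961, -0.0], [-0.003, -0.001, -1.0]]
ft_force: [-11.6, -2.1, 4.9]
grip_width: 0.0251
gripper_force: 40.0
```

```bash
python3 - <<'E'
from rig import env
import cv2,numpy as np
o=env.observe();print(o["time_s"],o["position"],o["ft_force"],o["wrist_torque"])
a=env.get_image("top")[160:345,355:460];b=env.get_image("scene")[120:290,150:310]
cv2.imwrite("pics/end.png",np.hstack([cv2.resize(a,(340,592),interpolation=2),cv2.resize(b,(455,592),interpolation=2)])[:,:,::-1])
E
```

```text
17.7 [ 0.53828781 -0.21446489  0.05851151] [-11.59767734  -2.07381096   4.86120985] [-0.37382955  1.76297862 -0.09661565]
```

View pics/end.png

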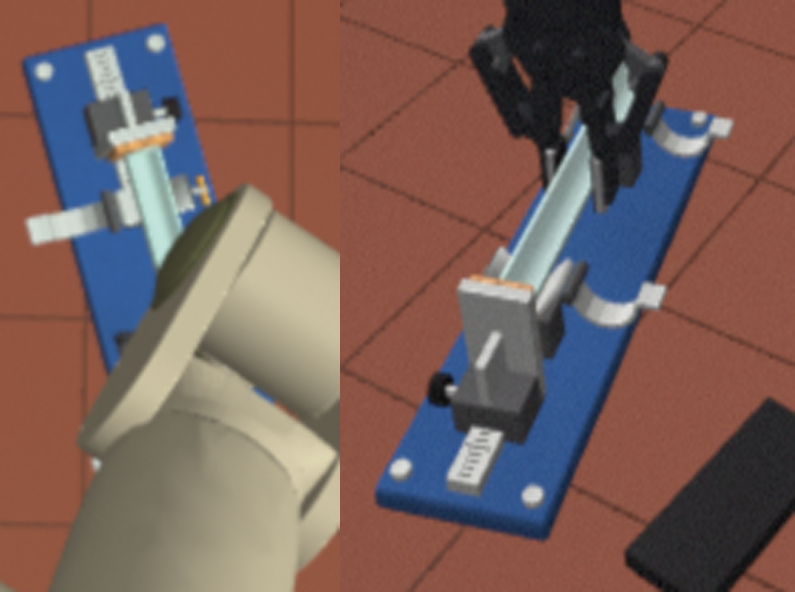

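The left half shows the tube end touching the cork (around pixel 140,145) and lying in the front rest. The right half shows it level between the fingers. Wrist push along the tube is about 11.7 N, of which a few newtons at most is rest friction. Now I'll hold.

Request:
jog_arm(
  hand=[0.02,0.02,0.02,0.02,0.02],
  travel=[
    [0,0,0],
    [0,0,0],
    [0,0,0],
    [0,0,0],
    [0,0,0],
  ],
  yaw=[0,0,0,0,0],
)

```text
time_s: 18.42
position: [0.5383, -0.2144, 0.0585]
tool_rot: [[0.961, 0.277, -0.003], [0.277, -0.961, -0.0], [-0.003, -0.001, -1.0]]
ft_force: [-11.9, -1.9, 5.5]
grip_width: 0.0252
gripper_force: 40.0
```

Request:
jog_arm(
  hand=[0.02,0.02,0.02,0.02,0.02],
  travel=[
    [0,0,0],
    [0,0,0],
    [0,0,0],
    [0,0,0],
    [0,0,0],
  ],
  yaw=[0,0,0,0,0],
)

```text
time_s: 19.05
position: [0.5383, -0.2144, 0.0585]
tool_rot: [[0.961, 0.277, -0.003], [0.277, -0.961, -0.0], [-0.003, -0.001, -1.0]]
ft_force: [-11.8, -1.9, 5.2]
grip_width: 0.0245
gripper_force: 40.0
```

Request:
jog_arm(
  hand=[0.02,0.02,0.02,0.02,0.02],
  travel=[
    [0,0,0],
    [0,0,0],
    [0,0,0],
    [0,0,0],
    [0,0,0],
  ],
  yaw=[0,0,0,0,0],
)

```text
time_s: 19.68
position: [0.5383, -0.2144, 0.0585]
tool_rot: [[0.961, 0.277, -0.003], [0.277, -0.961, -0.0], [-0.003, -0.001, -1.0]]
ft_force: [-12.6, -1.5, 5.6]
grip_width: 0.0249
gripper_force: 40.0
```

Request:
jog_arm(
  hand=[0.02,0.02,0.02,0.02,0.02],
  travel=[
    [0,0,0],
    [0,0,0],
    [0,0,0],
    [0,0,0],
    [0,0,0],
  ],
  yaw=[0,0,0,0,0],
)

```text
time_s: 20.3
position: [0.5383, -0.2145, 0.0585]
tool_rot: [[0.961, 0.277, -0.003], [0.277, -0.961, -0.0], [-0.003, -0.001, -1.0]]
ft_force: [-12.9, -2.9, 5.0]
grip_width: 0.0249
gripper_force: 40.0
```

Request:
jog_arm(
  hand=[0.02,0.02,0.02,0.02,0.02],
  travel=[
    [0,0,0],
    [0,0,0],
    [0,0,0],
    [0,0,0],
    [0,0,0],
  ],
  yaw=[0,0,0,0,0],
)

```text
time_s: 20.92
position: [0.5383, -0.2145, 0.0585]
tool_rot: [[0.961, 0.277, -0.003], [0.277, -0.961, -0.0], [-0.003, -0.001, -1.0]]
ft_force: [-12.1, -2.3, 6.4]
grip_width: 0.0249
gripper_force: 40.0
```

Request:
jog_arm(
  hand=[0.02,0.02,0.02,0.02,0.02],
  travel=[
    [0,0,0],
    [0,0,0],
    [0,0,0],
    [0,0,0],
    [0,0,0],
  ],
  yaw=[0,0,0,0,0],
)

```text
time_s: 21.55
position: [0.5383, -0.2144, 0.0585]
tool_rot: [[0.961, 0.277, -0.003], [0.277, -0.961, -0.0], [-0.003, -0.001, -1.0]]
ft_force: [-11.5, -1.6, 4.6]
grip_width: 0.0246
gripper_force: 40.0
```

Over 4 s the push stayed at 11.5 to 13.2 N at the wrist, so I'm handing in.

```bash
python3 -c "
from rig import env
print(env.close_job())"
```

```text
the job is handed in; nothing more can be done
None
```

The 26 mm tube lies in both V-rests with its end against the cork pad; I handed the job in still gripping it and pressing with about 12 N at the wrist (roughly 9–12 N estimated at the pad), steady for over 4 s, but no verdict came back.

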